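Load the paint-marker feeder

TASK

Push the feeder's red-knobbed gate lever away past its stiff over-centre detent until it snaps into the locked-open notch and stays there. Then let the white marker go into the hopper so that it falls through to the bottom of the well, and after it the black marker so that it lies flat on top of the white one. Leave the spray can, the tape measure and the tin standing where they are.

Things in the scene. Friction and masses are not known exactly. Their poses are not given: they have to be found in the camera images.
- marker_feeder: Blue and grey metal marker feeder, fixed to the bench; origin on the bench under the middle of its well; z up, local y along the well, local -x is the front with the window, roughly facing the robot. Base plate 124 mm in x, y from -91 to +123 mm. Hopper on top, narrow well below; a yellow flap shuts the throat between them until the lever is open.
- hopper_mouth (a point): Middle of the hopper's open mouth at rim height, 134 mm above the bench; axes as the feeder's. Mouth 110 mm wide in x, 158 mm long in y; straight slopes lead down to a throat 24 mm wide (x) and 142 mm long (y), 58 mm below the rim.
- well_floor (a point): Middle of the well's floor, 10 mm above the bench; axes as the feeder's. Well 24 mm wide in x, 142 mm long in y, 66 mm deep below the throat. Markers lie in it along y, one on the other, either way round. Its front window (12 to 38 mm above the floor) is too short to let a marker out.
- gate_lever (a joint): Gate lever, rad: 0 = shut (leans 30 degrees to the feeder's -x); grows as the knob is pushed to its +x; end stop 1.3 (leans 45 degrees to +x, flap hangs clear). An over-centre spring holds it: easy at first, stiffest with about 9 N at the knob near 0.7; past dead centre at 1.0 it snaps to 1.3 by itself and stays. Let go before that, it springs shut.
- lever_knob (a point): Centre of the lever's red ball knob, 24 mm in diameter. The lever is a 9 mm rod, 75 mm from its hinge to the knob centre, in the plane local y = +110 mm of the feeder, 27 mm outside the hopper's +y end; the hinge axis runs along local y through local x = -14 mm, z = 74 mm.
- white_marker: Loose paint marker with white barrel and black cap, 130 mm long, 18 mm thick, about 22 g, lying on the bench; local y along the barrel, origin on its underside at mid length.
- white_mid (a point): Centre of the white marker (axis, mid length), local y along the barrel.
- black_marker: Loose paint marker with black barrel and yellow end, 130 mm long, 18 mm thick, about 22 g, lying on the bench; local y along the barrel, origin on its underside at mid length.
- black_mid (a point): Centre of the black marker (axis, mid length), local y along the barrel.
- red_can: Bystander: loose grey aerosol can with red cap, 66 mm diameter, 195 mm tall, standing close beside one half of the white marker; origin at the centre of its foot.
- tape_measure: Bystander: loose yellow tape measure, 37 mm (x) by 72 mm (y), 65 mm tall, standing close beside one half of the black marker; origin at the centre of its foot.
- compound_tin: Bystander: loose flat white tin with green lid, 69 mm diameter, 27 mm tall, in front of the feeder; origin at the centre of its foot.

How it is judged:
By the outcome, as a careful person would: the job done as asked, in the order asked, and still so for the second after the job is handed in, with the robot touching nothing.
It also fails if it takes over 64 s, if anything falls off the work surface, if the arm or the gripper's body presses on something with over 40 N, if the wrist force passes 120 N, or if a joint passes its speed limit or range.

ROBOT

A 7-joint arm with a two-finger parallel gripper is mounted at the origin on a cart in front of the work surface, level with it; the furniture and walls round the work are solid. World frame = base frame: x ahead of the robot, y to its left, z up, the work surface at z = 0. Lengths are in m, angles in degrees, forces in N, time in s.
With the tool pointing down it reaches from about 0.35 to 0.9 m from the base axis. Payload 19.9 kg.
Tool frame: the origin (TCP) lies on the centre line of the jaws, within the pads' length; the fingertips stand 19 mm ahead of it and the grasp point (between the pads) is the TCP; z points along the fingers, y is the line along which they close (so a half turn about z gives the same grasp; the last joint's range is limited). The gripper opens to 94 mm and grips with 3 to 60 N. Pads are 16 mm wide; open, the fingers measure 119 mm over their backs; the gripper's body (75 mm by 177 mm) begins 78 mm behind the grasp point.
Start: joints at [-66.721, 23.915, -0.59, 92.452, 0.269, 63.638, -3.037], TCP at [0.271, 0.563, 0.224] pointing down, gripper open.
Joint ranges: [-161.28, 161.28], [-22.2, 115.67], [-73.04, 71.86], [3.21, 147.25], [-68.34, 248.33], [10.77, 114.83], [-161.83, 161.83]. Speed limits (degrees/s): [108.29, 108.29, 136.94, 136.94, 172.46, 172.46, 172.46].

INTERFACE

Orientations are given as [roll, pitch, yaw] about the fixed x, y, z axes, in that order (R = Rz(yaw) Ry(pitch) Rx(roll)).
In Python, from station import r gives the robot as it stands. The module is installed in compiled form; this text tells all that it offers.
- The arm moves only by the tool arm_command, never from a script. Its argument "steps" is a list of rows, each an object with "gripper": the gripper command: -1 is shut, 1 is fully open, values between are in proportion; "slide": the shift along the tool's x, y, z in cm, a list of three; "delta_rot": the turn, a rotation vector about the tool's x, y, z in degrees, a list of three. A call has exactly 8 rows; each row shifts and turns the commanded pose from where the row before left it, along the tool's axes as they then stand; what a row does not reach is not made up. A row lasts 1/10 s, in which the tool goes at most 50 mm and 8.59 degrees, less where a joint would pass 70% of its speed; a pose out of reach is approached as far as the arm can. A call with a gripper value outside its range is refused whole. The fingers move at their own pace and stop on an object; the grip force is fixed at half the most. Time passes only in rows, so rows that do not move let the fingers close, or fill a call up. It gives the time, the measured TCP pose, the force, the opening and the grip force at its end, in the units of the state.
- r.observe(): the state, without advancing time (a new reading comes with each control period).
- r.camera(name): name is "scene" or "top" or "wrist"; returns the picture (420x560x3 uint8, blue, green, red); there is no depth.
- r.camera_info(name): a dict with "K" (3x3 intrinsics, pixels), "extrinsics" (4x4, takes a point from camera to world coordinates); the wrist camera has in their place "mount" (4x4, takes a point from camera to tool coordinates, whose origin is the TCP and whose axes are the flange's). Camera axes: x right, y down, z forward; pixel columns grow to the right and rows downward; lengths in m; the calibration is good to about 2 mm. A picture is of the moment at which its call begins: read the wrist's pose just before it. camera_info takes no time and is no camera call.
- r.sign_off(): hands the job in; it is judged then, once.
Trained networks look in the newest picture that a camera, given by its name, has taken for a name from the list of things; names that differ only in an ending like _2 or _b are one class to them, and where a whole thing is asked for, a point or a joint stands for the part that bears it (a point fixed in the world has none). Each returns a list of dicts, best first, with "p" (0 to 1); they miss things now and then, are a little off and sometimes report something else, mostly with a low value. They report only what shows in the picture. A call takes as long as a camera call.
- r.recognise(camera, name): "location" ([column, row] in pixels, amid what is visible of it).
- r.pinpoint(camera, name): "location" ([column, row] in pixels: a listed point, or the origin of a listed thing).
The state is a dict: "time_s": time; "joint_pos": joint angles; "qd": joint speeds; "joint_torque": joint torques, N m; "eef_pos": TCP position; "orientation": TCP orientation; "force": force on the tool from outside, world axes, zero at the start; "wrist_torque": the same for the moment, N m; "grip_width": opening from 0.0 (shut) to 1.0 (fully open); "grasp_force": force on a finger pad.
Only numpy, scipy, OpenCV 4.12 (cv2) and the standard library are available. Lean on these libraries where they do the work, as an engineer would, in place of code of your own. Each camera call takes 0.05 s, during which the arm holds its last target. There are 200 camera calls.

## Working session

There is one attempt and no reset: what is moved stays moved. The work goes in short steps, Python scripts to look and compute and a tool call to move; the robot and the scene stay as the last step left them, time stands still between calls to the robot, and variables do not carry over. Pictures are saved under pics/ and viewed, at most 13 in all, crops included, and the job is handed in when it is done.

Besides the shell and the picture viewer there is one more tool, called after "Emit:" as name(argument=value, ...), one argument or row to a line, values as JSON. arm_command: Moves the arm, as the interface text tells. Its arguments: {"type":"object","properties":{"steps":{"type":"array"}},"required":["steps"]}

```bash
mkdir -p pics; cat > h.py <<'E'
import numpy as np, cv2
from station import r
from scipy.spatial.transform import Rotation as R
def ray(cam,px,ext=None):
    i=r.camera_info(cam); K=np.array(i["K"])
    if cam=="wrist":
        s=r.observe(); T=np.eye(4); T[:3,:3]=R.from_euler("xyz",s["orientation"],degrees=True).as_matrix(); T[:3,3]=s["eef_pos"]; E=T@np.array(i["mount"])
    else: E=np.array(i["extrinsics"])
    d=E[:3,:3]@np.linalg.solve(K,[px[0],px[1],1]); return E[:3,3],d
def onz(cam,px,z):
    o,d=ray(cam,px); return o+d*(z-o[2])/d[2]
Z=dict(hopper_mouth=.134,well_floor=.01,lever_knob=.139,white_mid=.009,black_mid=.009,white_marker=0,black_marker=0,red_can=0,tape_measure=0,compound_tin=0,marker_feeder=0)
E
python3 - <<'E'
from h import *
s=r.observe(); print(s)
ims=[]
for c in ["scene","top"]:
    im=r.camera(c); cv2.imwrite(f"pics/{c}0.png",im)
    for n,z in Z.items():
        p=r.pinpoint(c,n)[:2]
        print(c,n,[(np.round(q["location"]).tolist(),round(q["p"],2),np.round(onz(c,q["location"],z),3).tolist()) for q in p])
E
```

```text
{'time_s': 0.0, 'joint_pos': array([-66.71809268,  23.94723232,  -0.58830346,  92.48558769,
         0.26997368,  63.63617994,  -3.03674643]), 'qd': array([ 0.10103317,  0.10351081, -0.06183726,  0.12333774, -0.02452644,
        0.0147912 ,  0.02830879]), 'joint_torque': array([-1.56842584e-04, -8.51239657e+01,  6.38489798e-01, -4.26019764e+01,
       -4.87968558e-02,  1.83245132e-02,  1.15314865e-04]), 'eef_pos': array([0.2705228 , 0.56303746, 0.22383375]), 'orientation': array([-1.79932620e+02,  6.54524675e-03,  1.54339187e+02]), 'force': array([-0.84788859, -0.37258488, -0.63239487]), 'wrist_torque': array([-0.00661068,  0.00824168,  0.01379973]), 'grasp_force': 0.0, 'grip_width': 0.9984052303323063}
scene hopper_mouth [([268.0, 184.0], 0.96, [0.544, -0.033, 0.134]), ([295.0, 221.0], 0.49, [0.35, 0.086, 0.134])]
scene well_floor [([264.0, 212.0], 0.68, [0.557, -0.024, 0.01])]
scene lever_knob [([270.0, 206.0], 0.66, [0.46, 0.074, 0.139])]
scene white_mid [([333.0, 179.0], 0.66, [0.469, -0.377, 0.009])]
scene black_mid [([271.0, 205.0], 0.51, [0.565, -0.077, 0.009]), ([214.0, 280.0
[... 417 characters left out ...]
der []
top hopper_mouth []
top well_floor [([287.0, 179.0], 0.83, [0.546, 0.007, 0.01])]
top lever_knob [([256.0, 203.0], 0.81, [0.465, 0.087, 0.139]), ([319.0, 216.0], 0.58, [0.428, -0.074, 0.139])]
top white_mid [([424.0, 200.0], 0.68, [0.476, -0.38, 0.009]), ([391.0, 184.0], 0.6, [0.524, -0.289, 0.009])]
top black_mid []
top white_marker [([422.0, 202.0], 0.65, [0.473, -0.379, 0.0])]
top black_marker [([172.0, 200.0], 0.84, [0.494, 0.338, 0.0])]
top red_can [([391.0, 186.0], 0.71, [0.52, -0.291, 0.0])]
top tape_measure [([177.0, 181.0], 0.97, [0.55, 0.323, 0.0])]
top compound_tin [([317.0, 218.0], 0.63, [0.434, -0.078, 0.0])]
top marker_feeder [([296.0, 186.0], 0.95, [0.528, -0.02, 0.0])]
```

View pics/scene0.png

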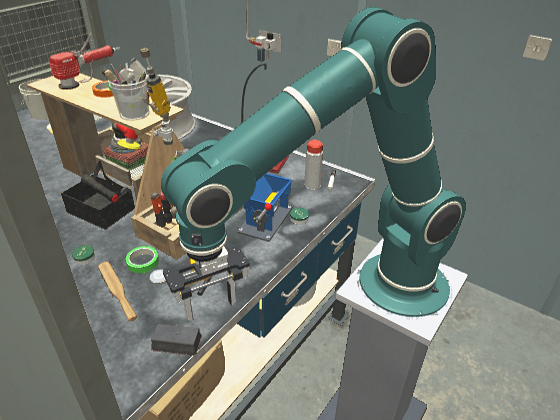

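View pics/top0.png

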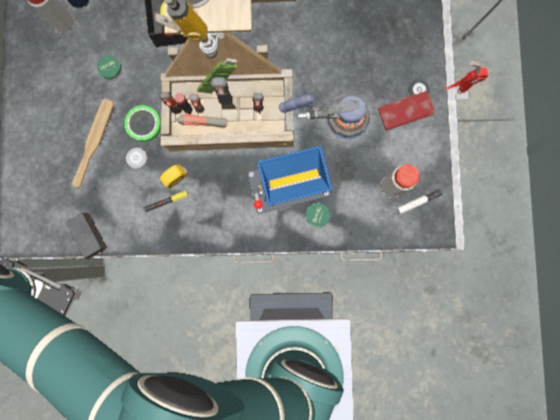

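The scene view shows the feeder near (265,205), the can at (313,165) and the white marker at (332,179). The top view shows the hopper at (295,178) with its flap running from (270,187) to (320,179). The knob is at (258,204), the white marker at (420,201) with the can at (403,178), and the black marker at (165,201) with the tape at (174,176).

```bash
python3 - <<'E'
from h import *
im=cv2.imread("pics/top0.png")
a=cv2.resize(im[140:240,135:335],None,fx=4,fy=4,interpolation=cv2.INTER_CUBIC)
b=cv2.resize(im[150:225,370:450],None,fx=4,fy=4,interpolation=cv2.INTER_CUBIC)
o=np.zeros((400+300,800,3),np.uint8)[:600]; 
c=cv2.resize(a,(800,400)); o[:400]=c; b2=cv2.resize(b,(213,200)); o[400:600,:213]=b2
cv2.imwrite("pics/top0z.png",o)
print(np.round(r.camera_info("wrist")["mount"],3).tolist(), np.round(r.camera_info("wrist")["K"],1).tolist())
print(np.round(r.camera_info("top")["extrinsics"],3).tolist())
E
```

```text
[[0.0, -0.957, -0.289, 0.084], [1.0, -0.0, 0.001, 0.001], [-0.0, -0.289, 0.957, -0.159], [0.0, 0.0, 0.0, 1.0]] [[344.7, 0.0, 279.3], [0.0, 344.7, 215.2], [0.0, 0.0, 1.0]]
[[-0.021, -0.995, 0.101, 0.327], [-1.0, 0.022, 0.017, 0.011], [-0.019, -0.101, -0.995, 1.409], [0.0, 0.0, 0.0, 1.0]]
```

View pics/top0z.png

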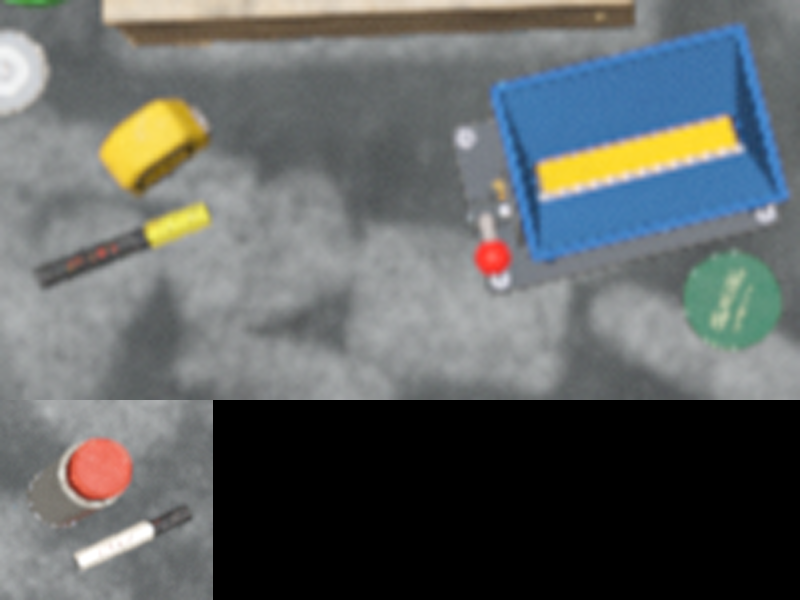

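The zoom gives rim corners at (493,88), (742,28), (785,198) and (540,258), and the knob at (492,257). The black marker runs from (40,278) to (208,212), and the white one from (78,562) to (190,512) in the inset.

```bash
python3 - <<'E'
from h import *
A=lambda u,v:(135+u/4,140+v/4); B=lambda u,v:(370+u/2.667,150+(v-400)/2.667)
c=np.array([onz("top",A(*p),.134) for p in [(493,88),(742,28),(785,198),(540,258)]])
print("rim",c.round(4).tolist(),c.mean(0).round(4))
l=(c[0]+c[3]-c[1]-c[2]); print("yaw",np.degrees(np.arctan2(-l[0],l[1])))
l2=(c[0]+c[1]-c[2]-c[3]);print(np.degrees(np.arctan2(l2[1],l2[0])), np.linalg.norm(l)/2,np.linalg.norm(l2)/2)
print("knob",onz("top",A(492,257),.139))
for n,p,q in [("black",A(40,278),A(208,212)),("white",B(78,562),B(190,512))]:
    p=onz("top",p,.009);q=onz("top",q,.009);d=p-q
    print(n,p.round(3),q.round(3),((p+q)/2).round(4),np.linalg.norm(d),np.degrees(np.arctan2(-d[0],d[1])))
E
```

```text
rim [[0.5735, 0.0804, 0.134], [0.6094, -0.0836, 0.134], [0.4964, -0.1081, 0.134], [0.4608, 0.0517, 0.134]] [ 0.535  -0.0149  0.134 ]
yaw 12.448685332843569
13.27628264433984 0.16582051746524515 0.11589070043280708
knob [0.46167049 0.08261435 0.139     ]
black [0.468 0.414 0.009] [0.513 0.293 0.009] [0.4901 0.3534 0.009 ] 0.12872454905535996 20.370522446059223
white [ 0.448 -0.31   0.009] [ 0.499 -0.431  0.009] [ 0.4733 -0.3706  0.009 ] 0.13128506412594573 22.740734776212975
```

```bash
cat >> h.py <<'E'
import json
def wrap(a): return (a+180)%360-180
def plan(x,y,z,yaw,n,g,turn=None,start=None):
    """print n rows to go straight to a tool-down pose; rows in tool axes"""
    s=r.observe(); p=np.array(s["eef_pos"]); y0=s["orientation"][2]
    if start is not None: p=np.array(start[:3]); y0=start[3]
    d=np.array([x,y,z])-p; t=wrap(yaw-y0) if turn is None else turn
    for k in range(n):
        a=np.radians(y0+t*k/n); e=d/n*100
        v=[e[0]*np.cos(a)+e[1]*np.sin(a), e[0]*np.sin(a)-e[1]*np.cos(a), -e[2]]
        print(json.dumps({"gripper":g,"slide":[round(q,2) for q in v],"delta_rot":[0,0,round(-t/n,1)]}))
F0=np.array([.535,-.015]);FY=13.
def F(x,y):
    a=np.radians(FY); return F0+[x*np.cos(a)-y*np.sin(a), x*np.sin(a)+y*np.cos(a)]
E
python3 -c "
from h import *
p=F(-.091,.11);print(p);plan(p[0],p[1],.224,103,16,-1)"
```

```text
[0.42158771 0.07171016]
{"gripper": -1, "slide": [-2.18, -2.36, 0.0], "delta_rot": [0, 0, 3.2]}
{"gripper": -1, "slide": [-2.31, -2.24, 0.0], "delta_rot": [0, 0, 3.2]}
{"gripper": -1, "slide": [-2.43, -2.1, 0.0], "delta_rot": [0, 0, 3.2]}
{"gripper": -1, "slide": [-2.55, -1.96, 0.0], "delta_rot": [0, 0, 3.2]}
{"gripper": -1, "slide": [-2.65, -1.82, 0.0], "delta_rot": [0, 0, 3.2]}
{"gripper": -1, "slide": [-2.75, -1.67, 0.0], "delta_rot": [0, 0, 3.2]}
{"gripper": -1, "slide": [-2.84, -1.51, 0.0], "delta_rot": [0, 0, 3.2]}
{"gripper": -1, "slide": [-2.92, -1.35, 0.0], "delta_rot": [0, 0, 3.2]}
{"gripper": -1, "slide": [-2.99, -1.18, 0.0], "delta_rot": [0, 0, 3.2]}
{"gripper": -1, "slide": [-3.05, -1.01, 0.0], "delta_rot": [0, 0, 3.2]}
{"gripper": -1, "slide": [-3.1, -0.84, 0.0], "delta_rot": [0, 0, 3.2]}
{"gripper": -1, "slide": [-3.14, -0.67, 0.0], "delta_rot": [0, 0, 3.2]}
{"gripper": -1, "slide": [-3.18, -0.49, 0.0], "delta_rot": [0, 0, 3.2]}
{"gripper": -1, "slide": [-3.2, -0.31, 0.0], "delta_rot": [0, 0, 3.2]}
{"gripper": -1, "slide": [-3.21, -0.13, 0.0], "delta_rot": [0, 0, 3.2]}
{"gripper": -1, "slide": [-3.21, 0.05, 0.0], "delta_rot": [0, 0, 3.2]}
```

Emit:
arm_command(
  steps=[
    {"gripper":-1,"slide":[-2.2,-2.4,0],"delta_rot":[0,0,3.2]},
    {"gripper":-1,"slide":[-2.3,-2.2,0],"delta_rot":[0,0,3.2]},
    {"gripper":-1,"slide":[-2.4,-2.1,0],"delta_rot":[0,0,3.2]},
    {"gripper":-1,"slide":[-2.6,-2.0,0],"delta_rot":[0,0,3.2]},
    {"gripper":-1,"slide":[-2.6,-1.8,0],"delta_rot":[0,0,3.2]},
    {"gripper":-1,"slide":[-2.8,-1.7,0],"delta_rot":[0,0,3.2]},
    {"gripper":-1,"slide":[-2.8,-1.5,0],"delta_rot":[0,0,3.2]},
    {"gripper":-1,"slide":[-2.9,-1.4,0],"delta_rot":[0,0,3.2]},
  ],
)

```text
time_s: 2.0
eef_pos: [0.3457, 0.3158, 0.2246]
orientation: [180.0, -0.0, 128.6]
force: [0.3, -0.0, -0.5]
grip_width: 0.356
grasp_force: 0.0
```

Emit:
arm_command(
  steps=[
    {"gripper":-1,"slide":[-3.0,-1.2,0],"delta_rot":[0,0,3.2]},
    {"gripper":-1,"slide":[-3.0,-1.0,0],"delta_rot":[0,0,3.2]},
    {"gripper":-1,"slide":[-3.1,-0.8,0],"delta_rot":[0,0,3.2]},
    {"gripper":-1,"slide":[-3.1,-0.7,0],"delta_rot":[0,0,3.2]},
    {"gripper":-1,"slide":[-3.2,-0.5,0],"delta_rot":[0,0,3.2]},
    {"gripper":-1,"slide":[-3.2,-0.3,0],"delta_rot":[0,0,3.2]},
    {"gripper":-1,"slide":[-3.2,-0.1,0],"delta_rot":[0,0,3.2]},
    {"gripper":-1,"slide":[-2.2,0,0],"delta_rot":[0,0,3.2]},
  ],
)

```text
time_s: 2.8
eef_pos: [0.4185, 0.0799, 0.2247]
orientation: [180.0, -0.0, 102.9]
force: [-0.1, -0.5, 0.3]
grip_width: 0.006
grasp_force: 0.0
```

```bash
python3 - <<'E'
from h import *
s=r.observe(); print(s["time_s"],s["eef_pos"],s["orientation"],s["joint_pos"].round(1))
im=r.camera("wrist"); cv2.imwrite("pics/w1.png",im)
for n in ["lever_knob","hopper_mouth","well_floor"]:
    print(n,[(np.round(q["location"]).tolist(),round(q["p"],2),onz("wrist",q["location"],Z[n]).round(4).tolist()) for q in r.pinpoint("wrist",n)[:2]])
E
```

```text
2.8 [0.4185412  0.07991853 0.22471066] [ 1.79965918e+02 -2.30712562e-03  1.02908028e+02] [-38.2   2.8  24.1 119.8  -1.4  57.6  -0.5]
lever_knob [([338.0, 237.0], 0.78, [0.4639, 0.0835, 0.139]), ([388.0, 352.0], 0.48, [0.5335, -0.0073, 0.139])]
hopper_mouth [([389.0, 355.0], 0.58, [0.5377, -0.0107, 0.134])]
well_floor []
```

View pics/w1.png

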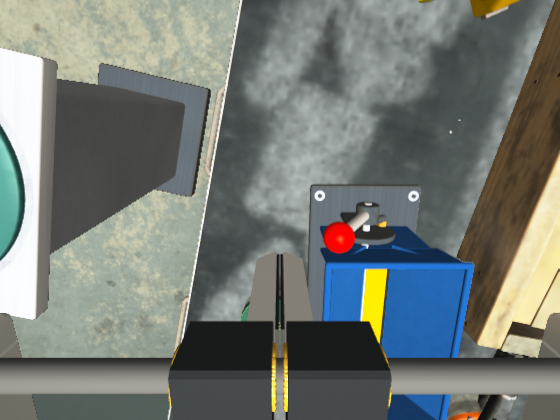

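The wrist view shows the knob at (340,237) and the flap vertical at column 375. The tool is therefore aligned with the feeder's yaw of about 13°. Next I descend and push.

Emit:
arm_command(
  steps=[
    {"gripper":-1,"slide":[-0.7,0.4,2.5],"delta_rot":[0,0,0]},
    {"gripper":-1,"slide":[0,0,3.0],"delta_rot":[0,0,0]},
    {"gripper":-1,"slide":[0,0,2.6],"delta_rot":[0,0,0]},
    {"gripper":-1,"slide":[0,0,0],"delta_rot":[0,0,0]},
    {"gripper":-1,"slide":[0,1,0],"delta_rot":[0,0,0]},
    {"gripper":-1,"slide":[0,1,0],"delta_rot":[0,0,0]},
    {"gripper":-1,"slide":[0,1,0],"delta_rot":[0,0,0]},
    {"gripper":-1,"slide":[0,1,0],"delta_rot":[0,0,0]},
  ],
)

```text
time_s: 3.8
eef_pos: [0.4631, 0.0855, 0.1446]
orientation: [-180.0, -0.0, 103.2]
force: [-10.7, -2.1, 7.2]
grip_width: 0.007
grasp_force: 5.2
```

Emit:
arm_command(
  steps=[
    {"gripper":-1,"slide":[0,1,0],"delta_rot":[0,0,0]},
    {"gripper":-1,"slide":[0,1,0],"delta_rot":[0,0,0]},
    {"gripper":-1,"slide":[0,1,0],"delta_rot":[0,0,0]},
    {"gripper":-1,"slide":[0,1,0],"delta_rot":[0,0,0]},
    {"gripper":-1,"slide":[0,1,0],"delta_rot":[0,0,0]},
    {"gripper":-1,"slide":[0,0.8,0],"delta_rot":[0,0,0]},
    {"gripper":-1,"slide":[0,0,0],"delta_rot":[0,0,0]},
    {"gripper":-1,"slide":[0,0,0],"delta_rot":[0,0,0]},
  ],
)

```text
time_s: 4.6
eef_pos: [0.5195, 0.0984, 0.144]
orientation: [179.9, 0.0, 103.2]
force: [-1.1, -1.1, 0.6]
grip_width: 0.004
grasp_force: 0.0
```

```bash
python3 - <<'E'
from h import *
s=r.observe(); print(s["time_s"],s["eef_pos"],s["force"])
im=r.camera("wrist"); cv2.imwrite("pics/w2.png",im)
print(r.pinpoint("wrist","lever_knob")[:2])
E
```

```text
4.6 [0.51949395 0.09835656 0.14401733] [-1.11601364 -1.06499331  0.61456262]
[{'location': [337.9, 271.3], 'p': 0.57}]
```

View pics/w2.png

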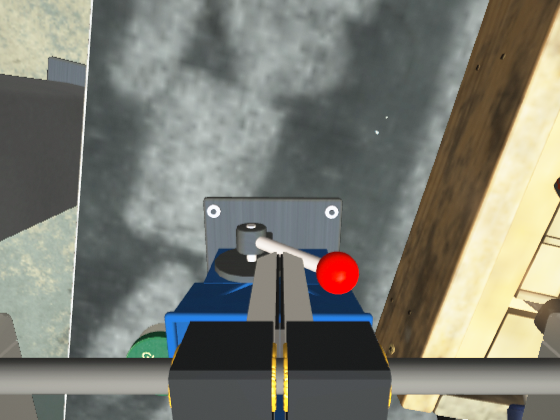

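The lever leans right with its knob at (338,271), clear of the fingers and with no force, so it has snapped open. Next is the white marker.

```bash
python3 -c "
from h import *
plan(.485,-.398,.144,-67.3,23,-.2,turn=-170.5)"
```

```text
{"gripper": -0.2, "slide": [-2.07, -0.63, -0.0], "delta_rot": [0, 0, 7.4]}
{"gripper": -0.2, "slide": [-2.13, -0.36, -0.0], "delta_rot": [0, 0, 7.4]}
{"gripper": -0.2, "slide": [-2.16, -0.08, -0.0], "delta_rot": [0, 0, 7.4]}
{"gripper": -0.2, "slide": [-2.15, 0.19, -0.0], "delta_rot": [0, 0, 7.4]}
{"gripper": -0.2, "slide": [-2.11, 0.47, -0.0], "delta_rot": [0, 0, 7.4]}
{"gripper": -0.2, "slide": [-2.03, 0.74, -0.0], "delta_rot": [0, 0, 7.4]}
{"gripper": -0.2, "slide": [-1.92, 1.0, -0.0], "delta_rot": [0, 0, 7.4]}
{"gripper": -0.2, "slide": [-1.78, 1.23, -0.0], "delta_rot": [0, 0, 7.4]}
{"gripper": -0.2, "slide": [-1.6, 1.45, -0.0], "delta_rot": [0, 0, 7.4]}
{"gripper": -0.2, "slide": [-1.4, 1.65, -0.0], "delta_rot": [0, 0, 7.4]}
{"gripper": -0.2, "slide": [-1.18, 1.81, -0.0], "delta_rot": [0, 0, 7.4]}
{"gripper": -0.2, "slide": [-0.93, 1.95, -0.0], "delta_rot": [0, 0, 7.4]}
{"gripper": -0.2, "slide": [-0.67, 2.06, -0.0], "delta_rot": [0, 0, 7.4]}
{"gripper": -0.2, "slide": [-0.4, 2.12, -0.0], "delta_rot": [0, 0, 7.4]}
{"gripper": -0.2, "slide": [-0.12, 2.16, -0.0], "delta_rot": [0, 0, 7.4]}
{"gripper": -0.2, "slide": [0.16, 2.16, -0.0], "delta_rot": [0, 0, 7.4]}
{"gripper": -0.2, "slide": [0.43, 2.12, -0.0], "delta_rot": [0, 0, 7.4]}
{"gripper": -0.2, "slide": [0.7, 2.05, -0.0], "delta_rot": [0, 0, 7.4]}
{"gripper": -0.2, "slide": [0.96, 1.94, -0.0], "delta_rot": [0, 0, 7.4]}
{"gripper": -0.2, "slide": [1.2, 1.8, -0.0], "delta_rot": [0, 0, 7.4]}
{"gripper": -0.2, "slide": [1.42, 1.63, -0.0], "delta_rot": [0, 0, 7.4]}
{"gripper": -0.2, "slide": [1.62, 1.43, -0.0], "delta_rot": [0, 0, 7.4]}
{"gripper": -0.2, "slide": [1.79, 1.21, -0.0], "delta_rot": [0, 0, 7.4]}
```

Emit:
arm_command(
  steps=[
    {"gripper":-1,"slide":[0,0,-4.0],"delta_rot":[0,0,0]},
    {"gripper":-0.2,"slide":[-2.1,-0.6,-4.0],"delta_rot":[0,0,7.4]},
    {"gripper":-0.2,"slide":[-2.1,-0.4,-3.0],"delta_rot":[0,0,7.4]},
    {"gripper":-0.2,"slide":[-2.2,-0.1,-1.6],"delta_rot":[0,0,7.4]},
    {"gripper":-0.2,"slide":[-2.1,0.2,0],"delta_rot":[0,0,7.4]},
    {"gripper":-0.2,"slide":[-2.1,0.5,0],"delta_rot":[0,0,7.4]},
    {"gripper":-0.2,"slide":[-2.0,0.7,0],"delta_rot":[0,0,7.4]},
    {"gripper":-0.2,"slide":[-1.9,1.0,0],"delta_rot":[0,0,7.4]},
  ],
)

```text
time_s: 5.5
eef_pos: [0.5086, -0.0529, 0.2698]
orientation: [180.0, -0.0, 51.0]
force: [0.4, -0.2, -0.2]
grip_width: 0.395
grasp_force: 0.0
```

Emit:
arm_command(
  steps=[
    {"gripper":-0.2,"slide":[-1.8,1.2,0],"delta_rot":[0,0,7.4]},
    {"gripper":-0.2,"slide":[-1.6,1.5,0],"delta_rot":[0,0,7.4]},
    {"gripper":-0.2,"slide":[-1.4,1.6,0],"delta_rot":[0,0,7.4]},
    {"gripper":-0.2,"slide":[-1.2,1.8,0],"delta_rot":[0,0,7.4]},
    {"gripper":-0.2,"slide":[-0.9,2.0,0],"delta_rot":[0,0,7.4]},
    {"gripper":-0.2,"slide":[-0.7,2.1,0],"delta_rot":[0,0,7.4]},
    {"gripper":-0.2,"slide":[-0.4,2.1,0],"delta_rot":[0,0,7.4]},
    {"gripper":-0.2,"slide":[-0.1,2.2,0],"delta_rot":[0,0,7.4]},
  ],
)

```text
time_s: 6.3
eef_pos: [0.4971, -0.2263, 0.2698]
orientation: [-180.0, -0.0, -8.1]
force: [0.7, 0.6, -0.1]
grip_width: 0.4
grasp_force: 0.0
```

Emit:
arm_command(
  steps=[
    {"gripper":-0.2,"slide":[0.2,2.2,0],"delta_rot":[0,0,7.4]},
    {"gripper":-0.2,"slide":[0.4,2.1,0],"delta_rot":[0,0,7.4]},
    {"gripper":-0.2,"slide":[0.7,2.0,0],"delta_rot":[0,0,7.4]},
    {"gripper":-0.2,"slide":[1.0,1.9,0],"delta_rot":[0,0,7.4]},
    {"gripper":-0.2,"slide":[1.2,1.8,0],"delta_rot":[0,0,7.4]},
    {"gripper":-0.2,"slide":[1.4,1.6,0],"delta_rot":[0,0,7.4]},
    {"gripper":-0.2,"slide":[1.6,1.4,0],"delta_rot":[0,0,7.4]},
    {"gripper":-0.2,"slide":[1.8,1.2,0],"delta_rot":[0,0,7.4]},
  ],
)

```text
time_s: 7.1
eef_pos: [0.4872, -0.3978, 0.2696]
orientation: [-180.0, 0.0, -67.3]
force: [0.1, -0.1, 0.4]
grip_width: 0.401
grasp_force: 0.0
```

```bash
python3 - <<'E'
from h import *
s=r.observe(); print(s["time_s"],s["eef_pos"],s["orientation"],s["joint_pos"].round(1),s["grip_width"])
im=r.camera("wrist"); cv2.imwrite("pics/w3.png",im)
for n in ["white_mid","red_can"]:
    print(n,[(np.round(q["location"]).tolist(),round(q["p"],2),onz("wrist",q["location"],Z[n]).round(4).tolist()) for q in r.pinpoint("wrist",n)[:2]])
E
```

```text
7.1 [ 0.48717033 -0.39777172  0.26963667] [-1.79965783e+02  8.96301662e-03 -6.73420859e+01] [ -4.8  34.4  62.   90.3 -31.3  74.4 -95.6] 0.4005701016625553
white_mid [([278.0, 207.0], 0.76, [0.4754, -0.3692, 0.009])]
red_can [([227.0, 241.0], 0.77, [0.5198, -0.2954, 0.0])]
```

View pics/w3.png

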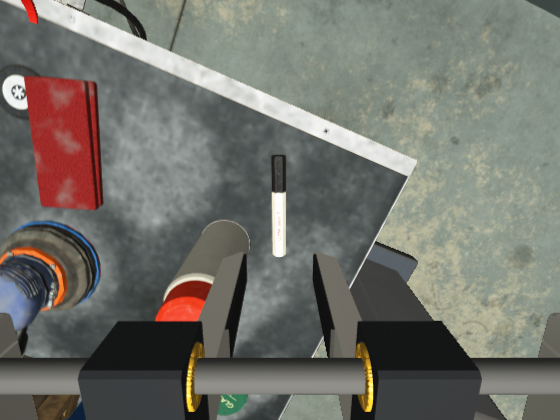

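The white marker is vertical in the picture at column 279, rows 155–257. It sits centred under the jaws, with the can's foot at (227,241) to the left, beside the other half. I go straight down.

Emit:
arm_command(
  steps=[
    {"gripper":-0.2,"slide":[0,0,4.0],"delta_rot":[0,0,0]},
    {"gripper":-0.2,"slide":[0,0,4.0],"delta_rot":[0,0,0]},
    {"gripper":-0.2,"slide":[0,0,4.0],"delta_rot":[0,0,0]},
    {"gripper":-0.2,"slide":[0,0,4.0],"delta_rot":[0,0,0]},
    {"gripper":-0.2,"slide":[0,0,4.0],"delta_rot":[0,0,0]},
    {"gripper":-0.2,"slide":[0,0,3.0],"delta_rot":[0,0,0]},
    {"gripper":-0.2,"slide":[0,0,1.7],"delta_rot":[0,0,0]},
    {"gripper":-0.2,"slide":[0,0,0],"delta_rot":[0,0,0]},
  ],
)

```text
time_s: 8.05
eef_pos: [0.4873, -0.3963, 0.0215]
orientation: [180.0, 0.1, -66.9]
force: [0.4, 0.6, 1.2]
grip_width: 0.398
grasp_force: 0.0
```

Emit:
arm_command(
  steps=[
    {"gripper":-1,"slide":[0,0,0],"delta_rot":[0,0,0]},
    {"gripper":-1,"slide":[0,0,0],"delta_rot":[0,0,0]},
    {"gripper":-1,"slide":[0,0,0],"delta_rot":[0,0,0]},
    {"gripper":-1,"slide":[0,0,0],"delta_rot":[0,0,0]},
    {"gripper":-1,"slide":[0,0,0],"delta_rot":[0,0,0]},
    {"gripper":-1,"slide":[0,0,-4.0],"delta_rot":[0,0,0]},
    {"gripper":-1,"slide":[0,0,-4.5],"delta_rot":[0,0,0]},
    {"gripper":-1,"slide":[0,0,-4.5],"delta_rot":[0,0,0]},
  ],
)

```text
time_s: 8.85
eef_pos: [0.4869, -0.3971, 0.1543]
orientation: [180.0, 0.0, -67.1]
force: [1.0, -0.1, 0.9]
grip_width: 0.174
grasp_force: 30.0
```

```bash
python3 -c "
from h import *
plan(.530,.017,.154,103,23,-1,turn=170.2)"
```

```text
{"gripper": -1, "slide": [-1.59, -0.87, 0.0], "delta_rot": [0, 0, -7.4]}
{"gripper": -1, "slide": [-1.46, -1.07, 0.0], "delta_rot": [0, 0, -7.4]}
{"gripper": -1, "slide": [-1.31, -1.25, 0.0], "delta_rot": [0, 0, -7.4]}
{"gripper": -1, "slide": [-1.14, -1.41, 0.0], "delta_rot": [0, 0, -7.4]}
{"gripper": -1, "slide": [-0.95, -1.54, 0.0], "delta_rot": [0, 0, -7.4]}
{"gripper": -1, "slide": [-0.74, -1.65, 0.0], "delta_rot": [0, 0, -7.4]}
{"gripper": -1, "slide": [-0.52, -1.73, 0.0], "delta_rot": [0, 0, -7.4]}
{"gripper": -1, "slide": [-0.29, -1.79, 0.0], "delta_rot": [0, 0, -7.4]}
{"gripper": -1, "slide": [-0.06, -1.81, 0.0], "delta_rot": [0, 0, -7.4]}
{"gripper": -1, "slide": [0.17, -1.8, 0.0], "delta_rot": [0, 0, -7.4]}
{"gripper": -1, "slide": [0.4, -1.76, 0.0], "delta_rot": [0, 0, -7.4]}
{"gripper": -1, "slide": [0.63, -1.7, 0.0], "delta_rot": [0, 0, -7.4]}
{"gripper": -1, "slide": [0.84, -1.6, 0.0], "delta_rot": [0, 0, -7.4]}
{"gripper": -1, "slide": [1.04, -1.48, 0.0], "delta_rot": [0, 0, -7.4]}
{"gripper": -1, "slide": [1.22, -1.34, 0.0], "delta_rot": [0, 0, -7.4]}
{"gripper": -1, "slide": [1.38, -1.17, 0.0], "delta_rot": [0, 0, -7.4]}
{"gripper": -1, "slide": [1.52, -0.98, 0.0], "delta_rot": [0, 0, -7.4]}
{"gripper": -1, "slide": [1.64, -0.77, 0.0], "delta_rot": [0, 0, -7.4]}
{"gripper": -1, "slide": [1.72, -0.56, 0.0], "delta_rot": [0, 0, -7.4]}
{"gripper": -1, "slide": [1.78, -0.33, 0.0], "delta_rot": [0, 0, -7.4]}
{"gripper": -1, "slide": [1.81, -0.1, 0.0], "delta_rot": [0, 0, -7.4]}
{"gripper": -1, "slide": [1.81, 0.13, 0.0], "delta_rot": [0, 0, -7.4]}
{"gripper": -1, "slide": [1.77, 0.37, 0.0], "delta_rot": [0, 0, -7.4]}
```

Emit:
arm_command(
  steps=[
    {"gripper":-1,"slide":[0,0,-4.5],"delta_rot":[0,0,0]},
    {"gripper":-1,"slide":[0,0,-4.0],"delta_rot":[0,0,0]},
    {"gripper":-1,"slide":[0,0,-3.0],"delta_rot":[0,0,0]},
    {"gripper":-1,"slide":[-1.6,-0.9,0],"delta_rot":[0,0,-7.4]},
    {"gripper":-1,"slide":[-1.5,-1.1,0],"delta_rot":[0,0,-7.4]},
    {"gripper":-1,"slide":[-1.3,-1.2,0],"delta_rot":[0,0,-7.4]},
    {"gripper":-1,"slide":[-1.1,-1.4,0],"delta_rot":[0,0,-7.4]},
    {"gripper":-1,"slide":[-0.9,-1.5,0],"delta_rot":[0,0,-7.4]},
  ],
)

```text
time_s: 9.65
eef_pos: [0.4967, -0.307, 0.2678]
orientation: [-180.0, -0.0, -29.7]
force: [-0.9, 0.7, -0.8]
grip_width: 0.174
grasp_force: 30.0
```

Emit:
arm_command(
  steps=[
    {"gripper":-1,"slide":[-0.7,-1.7,0],"delta_rot":[0,0,-7.4]},
    {"gripper":-1,"slide":[-0.5,-1.7,0],"delta_rot":[0,0,-7.4]},
    {"gripper":-1,"slide":[-0.3,-1.8,0],"delta_rot":[0,0,-7.4]},
    {"gripper":-1,"slide":[-0.1,-1.8,0],"delta_rot":[0,0,-7.4]},
    {"gripper":-1,"slide":[0.2,-1.8,0],"delta_rot":[0,0,-7.4]},
    {"gripper":-1,"slide":[0.4,-1.8,0],"delta_rot":[0,0,-7.4]},
    {"gripper":-1,"slide":[0.6,-1.7,0],"delta_rot":[0,0,-7.4]},
    {"gripper":-1,"slide":[0.8,-1.6,0],"delta_rot":[0,0,-7.4]},
  ],
)

```text
time_s: 10.45
eef_pos: [0.5114, -0.1631, 0.2679]
orientation: [180.0, -0.0, 29.4]
force: [0.9, -0.2, -0.7]
grip_width: 0.17
grasp_force: 30.0
```

Emit:
arm_command(
  steps=[
    {"gripper":-1,"slide":[1.0,-1.5,0],"delta_rot":[0,0,-7.4]},
    {"gripper":-1,"slide":[1.2,-1.3,0],"delta_rot":[0,0,-7.4]},
    {"gripper":-1,"slide":[1.4,-1.2,0],"delta_rot":[0,0,-7.4]},
    {"gripper":-1,"slide":[1.5,-1.0,0],"delta_rot":[0,0,-7.4]},
    {"gripper":-1,"slide":[1.6,-0.8,0],"delta_rot":[0,0,-7.4]},
    {"gripper":-1,"slide":[1.7,-0.6,0],"delta_rot":[0,0,-7.4]},
    {"gripper":-1,"slide":[1.8,-0.3,0],"delta_rot":[0,0,-7.4]},
    {"gripper":-1,"slide":[1.8,-0.1,0],"delta_rot":[0,0,-7.4]},
  ],
)

```text
time_s: 11.25
eef_pos: [0.525, -0.0194, 0.2679]
orientation: [180.0, -0.0, 88.6]
force: [0.1, 0.1, -0.5]
grip_width: 0.168
grasp_force: 30.0
```

Emit:
arm_command(
  steps=[
    {"gripper":-1,"slide":[1.8,0.1,0],"delta_rot":[0,0,-7.4]},
    {"gripper":-1,"slide":[1.8,0.4,0],"delta_rot":[0,0,-7.4]},
    {"gripper":-1,"slide":[0,0,2.0],"delta_rot":[0,0,0]},
    {"gripper":-1,"slide":[0,0,2.0],"delta_rot":[0,0,0]},
    {"gripper":-1,"slide":[0,0,2.0],"delta_rot":[0,0,0]},
    {"gripper":-1,"slide":[0,0,1.0],"delta_rot":[0,0,0]},
    {"gripper":-1,"slide":[0,0,0],"delta_rot":[0,0,0]},
    {"gripper":-1,"slide":[0,0,0],"delta_rot":[0,0,0]},
  ],
)

```text
time_s: 12.05
eef_pos: [0.5291, 0.0161, 0.1983]
orientation: [180.0, 0.0, 103.1]
force: [0.7, 0.3, -0.1]
grip_width: 0.17
grasp_force: 30.0
```

```bash
python3 - <<'E'
from h import *
s=r.observe(); print(s["time_s"],s["eef_pos"],s["orientation"],s["joint_pos"].round(1),s["grip_width"],s["grasp_force"])
im=r.camera("wrist"); cv2.imwrite("pics/w4.png",im)
print(r.pinpoint("wrist","white_mid")[:1])
n="hopper_mouth";print(n,[(np.round(q["location"]).tolist(),round(q["p"],2),onz("wrist",q["location"],Z[n]).round(4).tolist()) for q in r.pinpoint("wrist",n)[:2]])
E
```

```text
12.05 [0.52910787 0.01613069 0.19825195] [1.79962915e+02 1.34345513e-02 1.03130422e+02] [-26.4  16.8  25.5 108.4  -8.6  56.6  16. ] 0.17040113327724069 29.99764303502161
[]
hopper_mouth []
```

View pics/w4.png

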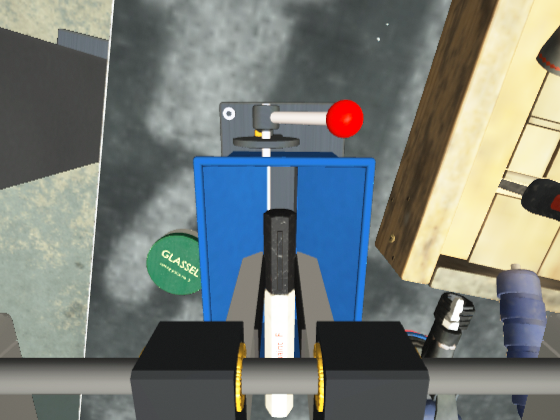

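The lever is still open with its knob at (345,118). The marker lies between the jaws from (279,210) to (279,415), over the open throat at columns 268–298. I compute the centring along the well next.

```bash
python3 - <<'E'
from h import *
s=r.observe();z=s["eef_pos"][2]-.013; a=np.radians(103); tx=np.array([np.cos(a),np.sin(a)])
tcp=s["eef_pos"][:2]
f=lambda px,z: ((onz("wrist",px,z)[:2]-tcp)@tx, (onz("wrist",px,z)[:2]-tcp)@[np.sin(a),-np.cos(a)])
print("cap",f((279,210),z+.009),"end",f((279,415),z+.009),"rim far",f((284,157),.134),f((284,166),.134),"L",f((198,160),.134),"R",f((371,160),.134), "throat far",f((283,168),.076))
E
```

```text
cap (np.float64(0.03840400197795666), np.float64(0.0006810383294647078)) end (np.float64(-0.08962746704618617), np.float64(0.0009792345585678491)) rim far (np.float64(0.05672833392525954), np.float64(0.003875135940286256)) (np.float64(0.05091105820898529), np.float64(0.0039130964105354)) L (np.float64(0.05466184433395725), np.float64(-0.051743633342130835)) R (np.float64(0.05493777025414796), np.float64(0.06019704758988473)) throat far (np.float64(0.040401923932836856), np.float64(0.0039760748937345755))
```

Emit:
arm_command(
  steps=[
    {"gripper":-1,"slide":[-0.1,0.3,2.5],"delta_rot":[0,0,0]},
    {"gripper":-1,"slide":[0,0,2.5],"delta_rot":[0,0,0]},
    {"gripper":-1,"slide":[0,0,1.4],"delta_rot":[0,0,0]},
    {"gripper":-1,"slide":[0,0,1.0],"delta_rot":[0,0,0]},
    {"gripper":-1,"slide":[0,0,0],"delta_rot":[0,0,0]},
    {"gripper":-1,"slide":[0,0,0],"delta_rot":[0,0,0]},
    {"gripper":-0.35,"slide":[0,0,0],"delta_rot":[0,0,0]},
    {"gripper":-0.35,"slide":[0,0,0],"delta_rot":[0,0,0]},
  ],
)

```text
time_s: 13.0
eef_pos: [0.5323, 0.016, 0.1242]
orientation: [179.9, 0.0, 103.1]
force: [0.1, 0.3, 0.7]
grip_width: 0.309
grasp_force: 0.0
```

Emit:
arm_command(
  steps=[
    {"gripper":-0.35,"slide":[0,0,0],"delta_rot":[0,0,0]},
    {"gripper":-0.35,"slide":[0,0,0],"delta_rot":[0,0,0]},
    {"gripper":-0.35,"slide":[0,0,-2.0],"delta_rot":[0,0,0]},
    {"gripper":-0.35,"slide":[0,0,-3.0],"delta_rot":[0,0,0]},
    {"gripper":-0.35,"slide":[0,0,-3.0],"delta_rot":[0,0,0]},
    {"gripper":-0.35,"slide":[0,0,-3.0],"delta_rot":[0,0,0]},
    {"gripper":-0.35,"slide":[0,0,0],"delta_rot":[0,0,0]},
    {"gripper":-0.35,"slide":[0,0,0],"delta_rot":[0,0,0]},
  ],
)

```text
time_s: 13.8
eef_pos: [0.532, 0.0161, 0.2337]
orientation: [179.9, -0.0, 103.2]
force: [-0.8, 0.1, -0.5]
grip_width: 0.323
grasp_force: 0.0
```

```bash
python3 - <<'E'
from h import *
s=r.observe(); print(s["time_s"],s["eef_pos"],s["orientation"])
im=r.camera("wrist"); cv2.imwrite("pics/w5.png",im)
n="white_mid";print([(np.round(q["location"]).tolist(),round(q["p"],2),onz("wrist",q["location"],.019).round(4).tolist()) for q in r.pinpoint("wrist",n)[:2]])
p=F(0,.03);plan(.490-.025*.348,.3534+.025*.937,.22,110.4,12,-.2)
E
```

```text
13.8 [0.53204641 0.01609689 0.23371335] [ 1.79944820e+02 -7.50861207e-03  1.03153224e+02]
[([278.0, 219.0], 0.65, [0.5378, -0.016, 0.019])]
{"gripper": -0.2, "slide": [3.02, 0.28, 0.11], "delta_rot": [0, 0, -0.6]}
{"gripper": -0.2, "slide": [3.02, 0.31, 0.11], "delta_rot": [0, 0, -0.6]}
{"gripper": -0.2, "slide": [3.02, 0.34, 0.11], "delta_rot": [0, 0, -0.6]}
{"gripper": -0.2, "slide": [3.01, 0.37, 0.11], "delta_rot": [0, 0, -0.6]}
{"gripper": -0.2, "slide": [3.01, 0.4, 0.11], "delta_rot": [0, 0, -0.6]}
{"gripper": -0.2, "slide": [3.0, 0.44, 0.11], "delta_rot": [0, 0, -0.6]}
{"gripper": -0.2, "slide": [3.0, 0.47, 0.11], "delta_rot": [0, 0, -0.6]}
{"gripper": -0.2, "slide": [2.99, 0.5, 0.11], "delta_rot": [0, 0, -0.6]}
{"gripper": -0.2, "slide": [2.99, 0.53, 0.11], "delta_rot": [0, 0, -0.6]}
{"gripper": -0.2, "slide": [2.98, 0.56, 0.11], "delta_rot": [0, 0, -0.6]}
{"gripper": -0.2, "slide": [2.98, 0.59, 0.11], "delta_rot": [0, 0, -0.6]}
{"gripper": -0.2, "slide": [2.97, 0.62, 0.11], "delta_rot": [0, 0, -0.6]}
```

View pics/w5.png

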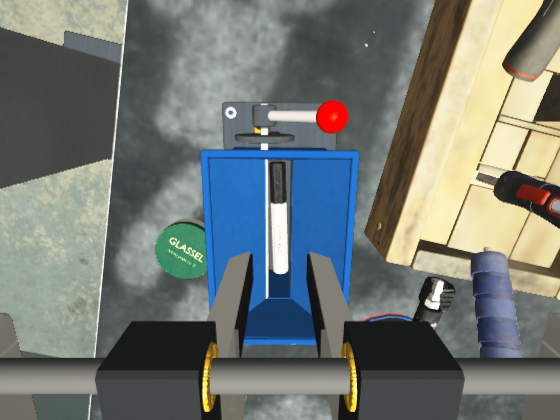

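The white marker lies flat on the well floor, from (279,163) to (280,273). Now the black one.

Emit:
arm_command(
  steps=[
    {"gripper":-0.2,"slide":[3.0,0.3,0],"delta_rot":[0,0,-0.6]},
    {"gripper":-0.2,"slide":[3.0,0.3,0],"delta_rot":[0,0,-0.6]},
    {"gripper":-0.2,"slide":[3.0,0.3,0],"delta_rot":[0,0,-0.6]},
    {"gripper":-0.2,"slide":[3.0,0.4,0],"delta_rot":[0,0,-0.6]},
    {"gripper":-0.2,"slide":[3.0,0.4,0],"delta_rot":[0,0,-0.6]},
    {"gripper":-0.2,"slide":[3.0,0.4,0],"delta_rot":[0,0,-0.6]},
    {"gripper":-0.2,"slide":[3.0,0.5,0],"delta_rot":[0,0,-0.6]},
    {"gripper":-0.2,"slide":[3.0,0.5,0],"delta_rot":[0,0,-0.6]},
  ],
)

```text
time_s: 14.7
eef_pos: [0.498, 0.2567, 0.2323]
orientation: [-179.9, 0.0, 108.0]
force: [0.4, 0.3, 0.2]
grip_width: 0.4
grasp_force: 0.0
```

Emit:
arm_command(
  steps=[
    {"gripper":-0.2,"slide":[3.0,0.5,0.3],"delta_rot":[0,0,-0.6]},
    {"gripper":-0.2,"slide":[3.0,0.6,0.3],"delta_rot":[0,0,-0.6]},
    {"gripper":-0.2,"slide":[3.0,0.6,0.3],"delta_rot":[0,0,-0.6]},
    {"gripper":-0.2,"slide":[3.0,0.6,0.3],"delta_rot":[0,0,-0.6]},
    {"gripper":-0.2,"slide":[0,0,0],"delta_rot":[0,0,0]},
    {"gripper":-0.2,"slide":[0,0,0],"delta_rot":[0,0,0]},
    {"gripper":-0.2,"slide":[0,0,0],"delta_rot":[0,0,0]},
    {"gripper":-0.2,"slide":[0,0,0],"delta_rot":[0,0,0]},
  ],
)

```text
time_s: 15.5
eef_pos: [0.4821, 0.3756, 0.2214]
orientation: [-180.0, 0.0, 110.3]
force: [0.0, -0.3, -0.2]
grip_width: 0.397
grasp_force: 0.0
```

```bash
python3 - <<'E'
from h import *
s=r.observe(); print(s["time_s"],s["eef_pos"],s["orientation"],s["joint_pos"].round(1))
im=r.camera("wrist"); cv2.imwrite("pics/w6.png",im)
for n in ["black_mid","tape_measure"]:
  print(n,[(np.round(q["location"]).tolist(),round(q["p"],2),onz("wrist",q["location"],Z[n]).round(4).tolist()) for q in r.pinpoint("wrist",n)[:2]])
E
```

```text
15.5 [0.48213863 0.37564564 0.22136957] [-1.79988381e+02  2.30289027e-02  1.10257388e+02] [-52.1  23.1  14.8  95.1  -6.5  62.6 -15.2]
black_mid [([281.0, 207.0], 0.57, [0.4904, 0.3601, 0.009])]
tape_measure [([329.0, 250.0], 0.97, [0.5636, 0.3276, 0.0])]
```

View pics/w6.png

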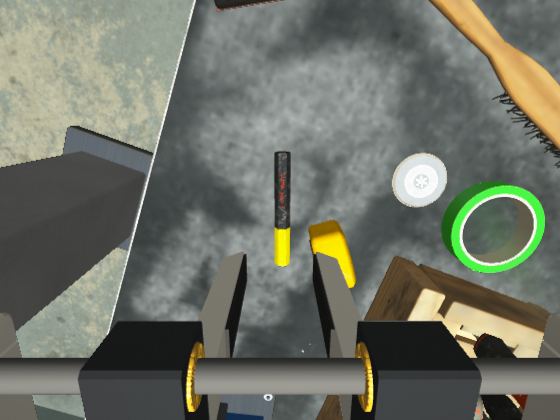

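The black marker runs vertically from (283,152) to (282,266). The tape measure, at (330,255), sits beside its yellow half, clear of my grasp point.

Emit:
arm_command(
  steps=[
    {"gripper":-0.2,"slide":[0.8,0.25,4.0],"delta_rot":[0,0,0]},
    {"gripper":-0.2,"slide":[0,0,4.0],"delta_rot":[0,0,0]},
    {"gripper":-0.2,"slide":[0,0,4.0],"delta_rot":[0,0,0]},
    {"gripper":-0.2,"slide":[0,0,4.0],"delta_rot":[0,0,0]},
    {"gripper":-0.2,"slide":[0,0,2.5],"delta_rot":[0,0,0]},
    {"gripper":-0.2,"slide":[0,0,1.5],"delta_rot":[0,0,0]},
    {"gripper":-0.2,"slide":[0,0,0],"delta_rot":[0,0,0]},
    {"gripper":-1,"slide":[0,0,0],"delta_rot":[0,0,0]},
  ],
)

```text
time_s: 16.45
eef_pos: [0.4818, 0.3852, 0.0219]
orientation: [180.0, -0.0, 110.3]
force: [-0.9, 0.3, 0.5]
grip_width: 0.345
grasp_force: 0.0
```

Emit:
arm_command(
  steps=[
    {"gripper":-1,"slide":[0,0,0],"delta_rot":[0,0,0]},
    {"gripper":-1,"slide":[0,0,0],"delta_rot":[0,0,0]},
    {"gripper":-1,"slide":[0,0,0],"delta_rot":[0,0,0]},
    {"gripper":-1,"slide":[0,0,0],"delta_rot":[0,0,0]},
    {"gripper":-1,"slide":[0,0,-4.0],"delta_rot":[0,0,0]},
    {"gripper":-1,"slide":[0,0,-4.5],"delta_rot":[0,0,0]},
    {"gripper":-1,"slide":[0,0,-4.5],"delta_rot":[0,0,0]},
    {"gripper":-1,"slide":[0,0,-4.5],"delta_rot":[0,0,0]},
  ],
)

```text
time_s: 17.25
eef_pos: [0.481, 0.3849, 0.1984]
orientation: [-180.0, 0.0, 110.3]
force: [0.8, 0.3, 0.9]
grip_width: 0.17
grasp_force: 30.0
```

```bash
python3 - <<'E'
from h import *
s=r.observe(); print(s["eef_pos"],s["orientation"],s["grip_width"],s["grasp_force"])
plan(.5320,.016,.2,103.1,12,-1)
E
```

```text
[0.48103373 0.38485331 0.19836769] [-1.79995905e+02  6.04935825e-03  1.10338947e+02] 0.1701882000178571 29.99957910098601
{"gripper": -1, "slide": [-3.03, -0.67, -0.01], "delta_rot": [0, 0, 0.6]}
{"gripper": -1, "slide": [-3.04, -0.64, -0.01], "delta_rot": [0, 0, 0.6]}
{"gripper": -1, "slide": [-3.04, -0.61, -0.01], "delta_rot": [0, 0, 0.6]}
{"gripper": -1, "slide": [-3.05, -0.57, -0.01], "delta_rot": [0, 0, 0.6]}
{"gripper": -1, "slide": [-3.06, -0.54, -0.01], "delta_rot": [0, 0, 0.6]}
{"gripper": -1, "slide": [-3.06, -0.51, -0.01], "delta_rot": [0, 0, 0.6]}
{"gripper": -1, "slide": [-3.07, -0.48, -0.01], "delta_rot": [0, 0, 0.6]}
{"gripper": -1, "slide": [-3.07, -0.45, -0.01], "delta_rot": [0, 0, 0.6]}
{"gripper": -1, "slide": [-3.08, -0.41, -0.01], "delta_rot": [0, 0, 0.6]}
{"gripper": -1, "slide": [-3.08, -0.38, -0.01], "delta_rot": [0, 0, 0.6]}
{"gripper": -1, "slide": [-3.08, -0.35, -0.01], "delta_rot": [0, 0, 0.6]}
{"gripper": -1, "slide": [-3.09, -0.32, -0.01], "delta_rot": [0, 0, 0.6]}
```

Emit:
arm_command(
  steps=[
    {"gripper":-1,"slide":[-3.0,-0.7,0],"delta_rot":[0,0,0.6]},
    {"gripper":-1,"slide":[-3.0,-0.6,0],"delta_rot":[0,0,0.6]},
    {"gripper":-1,"slide":[-3.1,-0.6,0],"delta_rot":[0,0,0.6]},
    {"gripper":-1,"slide":[-3.1,-0.6,0],"delta_rot":[0,0,0.6]},
    {"gripper":-1,"slide":[-3.1,-0.5,0],"delta_rot":[0,0,0.6]},
    {"gripper":-1,"slide":[-3.1,-0.5,0],"delta_rot":[0,0,0.6]},
    {"gripper":-1,"slide":[-3.0,-0.5,0],"delta_rot":[0,0,0.6]},
    {"gripper":-1,"slide":[-3.0,-0.4,0],"delta_rot":[0,0,0.6]},
  ],
)

```text
time_s: 18.05
eef_pos: [0.5159, 0.1383, 0.1966]
orientation: [180.0, -0.0, 105.5]
force: [0.8, 0.2, 0.0]
grip_width: 0.169
grasp_force: 30.0
```

Emit:
arm_command(
  steps=[
    {"gripper":-1,"slide":[-3.1,-0.4,0],"delta_rot":[0,0,0.6]},
    {"gripper":-1,"slide":[-3.1,-0.4,0],"delta_rot":[0,0,0.6]},
    {"gripper":-1,"slide":[-3.1,-0.4,0],"delta_rot":[0,0,0.6]},
    {"gripper":-1,"slide":[-3.1,-0.3,0],"delta_rot":[0,0,0.6]},
    {"gripper":-1,"slide":[0,0,0],"delta_rot":[0,0,0]},
    {"gripper":-1,"slide":[0,0,0],"delta_rot":[0,0,0]},
    {"gripper":-1,"slide":[0,0,0],"delta_rot":[0,0,0]},
    {"gripper":-1,"slide":[0,0,0],"delta_rot":[0,0,0]},
  ],
)

```text
time_s: 18.85
eef_pos: [0.5327, 0.0169, 0.1964]
orientation: [-180.0, -0.0, 103.2]
force: [-0.1, -0.5, -0.3]
grip_width: 0.165
grasp_force: 30.0
```

```bash
python3 - <<'E'
from h import *
s=r.observe(); print(s["time_s"],s["eef_pos"],s["orientation"],s["grip_width"])
im=r.camera("wrist"); cv2.imwrite("pics/w7.png",im)
E
```

```text
18.85 [0.53269649 0.01687576 0.19644781] [-1.79997463e+02 -1.03323409e-02  1.03241618e+02] 0.16528034767766367
```

View pics/w7.png

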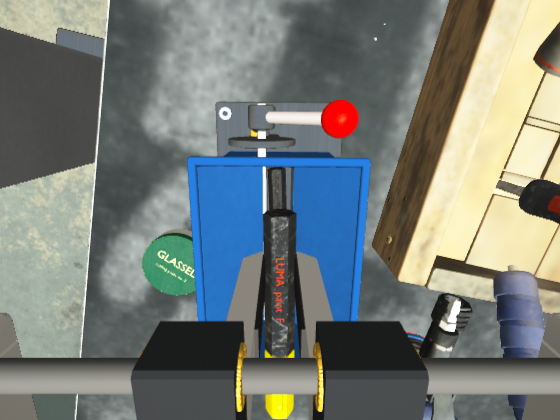

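The black marker, from (280,211) to (280,417), is centred over the throat exactly as the white one was. I lower and release it.

Emit:
arm_command(
  steps=[
    {"gripper":-1,"slide":[-0.1,0,2.5],"delta_rot":[0,0,0]},
    {"gripper":-1,"slide":[0,0,2.4],"delta_rot":[0,0,0]},
    {"gripper":-1,"slide":[0,0,1.4],"delta_rot":[0,0,0]},
    {"gripper":-1,"slide":[0,0,0.9],"delta_rot":[0,0,0]},
    {"gripper":-1,"slide":[0,0,0],"delta_rot":[0,0,0]},
    {"gripper":-1,"slide":[0,0,0],"delta_rot":[0,0,0]},
    {"gripper":-0.35,"slide":[0,0,0],"delta_rot":[0,0,0]},
    {"gripper":-0.35,"slide":[0,0,0],"delta_rot":[0,0,0]},
  ],
)

```text
time_s: 19.7
eef_pos: [0.5334, 0.0148, 0.1252]
orientation: [179.9, 0.0, 103.1]
force: [0.3, -0.0, 0.1]
grip_width: 0.299
grasp_force: 0.0
```

Emit:
arm_command(
  steps=[
    {"gripper":-0.35,"slide":[0,0,0],"delta_rot":[0,0,0]},
    {"gripper":-0.35,"slide":[0,0,0],"delta_rot":[0,0,0]},
    {"gripper":-0.35,"slide":[0,0,-2.0],"delta_rot":[0,0,0]},
    {"gripper":-0.35,"slide":[0,0,-3.0],"delta_rot":[0,0,0]},
    {"gripper":-0.35,"slide":[0,0,-3.0],"delta_rot":[0,0,0]},
    {"gripper":-0.35,"slide":[0,0,-3.0],"delta_rot":[0,0,0]},
    {"gripper":-0.35,"slide":[0,0,0],"delta_rot":[0,0,0]},
    {"gripper":-0.35,"slide":[0,0,0],"delta_rot":[0,0,0]},
  ],
)

```text
time_s: 20.5
eef_pos: [0.5331, 0.0149, 0.2347]
orientation: [179.9, -0.0, 103.2]
force: [0.8, 0.5, -1.2]
grip_width: 0.324
grasp_force: 0.0
```

```bash
python3 - <<'E'
from h import *
s=r.observe(); print(s["time_s"],s["eef_pos"],s["force"],s["grip_width"])
im=r.camera("wrist"); t=r.camera("top")
t=cv2.resize(t[120:250,130:460],None,fx=.72,fy=.72) if 0 else t[150:240,150:450]
o=np.vstack([im,np.pad(cv2.resize(t,(560,168)),((0,0),(0,0),(0,0)))]); cv2.imwrite("pics/w8.png",o)
E
```

```text
20.5 [0.53308643 0.01487827 0.23471967] [ 0.80360938  0.54068383 -1.22878647] 0.3243351669168976
```

View pics/w8.png

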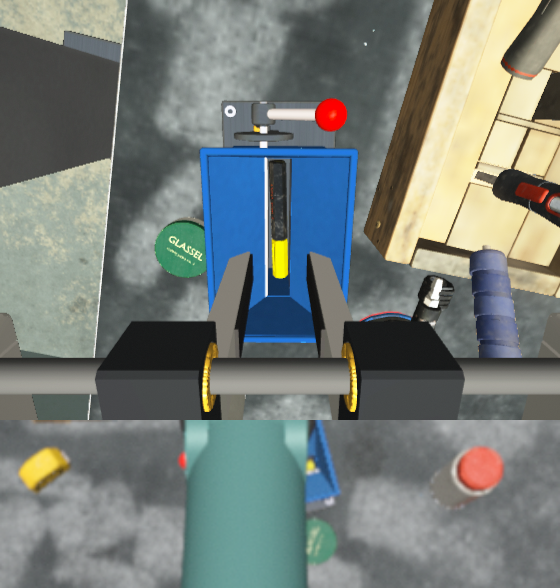

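The black marker lies in the well from (278,160) to (280,278), slightly larger than the white one appeared and hiding it, so it is flat on top. The lever is open, and the can, tape and tin are standing in place.

```bash
python3 -c "
from station import r
print(r.sign_off())"
```

```text
the job is handed in; nothing more can be done
None
```

I handed the job in at about 20.6 s: the lever is locked open and the black marker lies on top of the white one in the well. The can, tape measure and tin are still standing where they were, going by the final pictures; the sign-off returned no verdict.

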